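Fit the keyed spindle into the turntable hub

TASK

Take the spindle with the blue grip and red stripe out of its wooden block, set its shaft in the hub of the pottery turntable, press lightly and turn it until the key slips into the slot, then push it fully home against the ejector spring. Finish still gripping it and holding it pressed fully down, so that I can tighten the set screw; leave the spindle with the grey grip and everything else on the table where it is.

Things in the scene. Friction and masses are not known exactly. Their poses are not given: they have to be found in the camera images.
- spindle_grip (a point): Centre of the keyed spindle's blue square grip (32 x 32 mm, 46 mm tall): 23 mm under its top, 29 mm over the flange's underside, 71 mm over the shaft's tip. z up the shaft, x towards the key, flats square to x and y. A red stripe on the grip's top and +x side and on the flange shows where the key is. Loose, about 0.25 kg, upright in a wooden block.
- spindle_shoulder (a point): Centre of the underside of the keyed spindle's steel flange (50 mm diameter, 6 mm thick), same axes as the grip. Lies on the hub's top face when fully home. Below it the shaft: 20 mm diameter, 42 mm long, lowest 4 mm tapered.
- spindle_key (a point): Middle of the brass key on the shaft's +x side: 6 mm wide, stands 5 mm out of the shaft (15 mm from the axis), from 16 to 40 mm above the shaft's tip. Hidden in the block at the start.
- wheel: White pottery turntable, 240 mm diameter, top 50 mm above the table; locked, does not turn or move. Origin under its centre, x along the red arrow painted on it. Its hub is a 60 mm wide round metal sleeve standing 52 mm out of its middle.
- hub_mouth (a point): Centre of the hub's bore at its top face, 102 mm above the table; x along the arrow, z up. Bore 22 mm diameter. One slot for the key, 9 mm wide, open at the top, runs down the whole bore to 17 mm from the axis. It faces anywhere within 35 degrees either side of the arrow: seen from above, or found by turning. While the key rests on the hub's face the flange is 26 mm above it.
- ejector (a joint): Spring-loaded ejector disc at the bottom of the hub's bore: 0 m = up (30 mm below the hub's face), 0.012 m = fully down, reached when the spindle is home. The spring pushes up with 4 N at 0 and about 9 N at 0.012, so an unheld spindle is lifted out of its seat.
- plain_spindle_grip (a point): Another spindle of the same size with a grey grip, no stripe and no key, standing in a like block (which block holds which varies). Not to be moved. This point: centre of its grip.
- block_a: Wooden block, fixed, 70 x 70 mm and 52 mm tall, with a square pocket 34 mm wide and 46 mm deep, holding the keyed spindle by its flange. Origin at the centre of its underside.
- mug: White mug, 84 mm wide, 90 mm tall, bystander. Origin under its centre.
- clay_cup: Grey clay cup, 76 mm wide, 85 mm tall, bystander. Origin under its centre.
- clay_bowl: Grey clay bowl, 120 mm wide, 55 mm tall, bystander. Origin under its centre.
- glaze_jar: Glaze jar with black cap, 64 mm wide, 80 mm tall, bystander. Origin under its centre.
- clay_knife: Clay spatula with a wooden handle, 170 mm long, lying flat, bystander. Origin under its middle.
- tile: Round terracotta tile, 110 mm wide, 12 mm thick, bystander. Origin under its centre.

How it is judged (in metres and radians):
On the way, in this order (a step that is already met when the one before it is completed fails the run):
1. the keyed spindle is gripped and lifted out of its block (height (world z) of spindle_shoulder above 0.105 m and contact force between the fingers and spindle above 2 N), for 0.1 s.
2. the shaft's tip is in the hub's bore (z of spindle_shoulder in the frame of hub_mouth below 0.038 m and horizontal distance between spindle_shoulder and hub_mouth below 0.004 m), for 0.1 s.
3. the key has slipped in and the spindle is held fully home against the spring (z of spindle_shoulder in the frame of hub_mouth below 0.0025 m and horizontal distance between spindle_shoulder and hub_mouth below 0.003 m and angle between spindle_shoulder's own z axis and vertical below 0.06 rad and value of joint ejector above 0.0095 m and contact force between the fingers and spindle above 3 N), for 0.5 s.
At the end, for the whole second after the job is handed in: The spindle is held in the gripper (finger force over 3 N), its flange within 2.5 mm of the hub's face, within 3 mm of the bore's axis, tilted less than 0.06 rad, with the ejector pressed down more than 9.5 mm (all of step 3); the arm keeps its last pose, push and grip.
It fails at once if another thing on the table is moved by more than 30 mm (distance of any of mug, clay_cup, clay_bowl, glaze_jar, clay_knife, tile, plain_spindle_grip from where it was at the start of the episode above 0.03 m).
It also fails if it takes over 48 s, if anything falls off the work surface, if the arm or the gripper's body presses on something with over 40 N, if the wrist force passes 120 N, or if a joint passes its speed limit or range.

ROBOT

A 6-joint arm with a two-finger parallel gripper is mounted at the origin on the work surface. World frame = base frame: x ahead of the robot, y to its left, z up, the work surface at z = 0. Lengths are in m, angles in degrees, forces in N, time in s.
With the tool pointing down it reaches from about 0.375 to 0.9 m from the base axis. Payload 3.1 kg.
Tool frame: the origin (TCP) lies between the finger pads; the fingertips stand 11 mm ahead of it and the grasp point (between the pads) lies 8 mm behind it; z points along the fingers, y is the direction in which the jaws open and shut (so a half turn about z gives the same grasp; the last joint's range is limited). The gripper opens to 87 mm and grips with 3 to 60 N. Pads are 19 mm wide; open, the fingers measure 117 mm over their backs; the gripper's body (75 mm by 190 mm) begins 51 mm behind the grasp point.
Start: joints at [-80.93, 30.224, 82.088, -0, 67.689, -10.227], TCP at [0.207, -0.59, 0.234] pointing down, gripper open.
Joint ranges: [-176.69, 176.69], [-43.24, 126.21], [12.49, 139.97], [-82, 262], [0, 151.66], [-163.58, 163.58]. Speed limits (degrees/s): [159.86, 159.86, 180, 180, 180, 180].

INTERFACE

Orientations are given as a 3x3 rotation matrix whose columns are the frame's x, y, z axes.
In Python, from rig import bot, vision gives the robot as it stands. The module is installed in compiled form; this text tells all that it offers.
- The arm moves only by the tool jog_arm, never from a script. Its argument "rows" is a list of rows, each an object with "dp": the shift along the tool's x, y, z in mm, a list of three; "turn": the turn, a rotation vector about the tool's x, y, z in degrees, a list of three; "grip": the opening, from 0 (shut) to 1 (fully open). A call has 1 to 10 rows; each row is the pose to reach, as a shift and turn from the pose commanded when the call began, along the tool's axes at that moment; what a row does not reach only later rows make up. A row lasts 1/10 s, in which the tool goes at most 50 mm and 8.59 degrees, less where a joint would pass 70% of its speed; a pose out of reach is approached as far as the arm can. A call with a gripper value outside its range is refused whole. The fingers move at their own pace and stop on an object; the grip force is fixed at half the most. Time passes only in rows, so rows that repeat a pose let the fingers close. It gives the time, the measured TCP pose, the force and the opening at its end, in the units of the state.
- bot.read_state(): the state, without advancing time (a new reading comes with each control period).
- vision.capture(name): name is "scene" or "top" or "wrist"; returns (picture, depth): 420x560x3 uint8, red, green, blue; 420x560 float32, m along the optical axis (not along the pixel's ray), 0 where there is no reading.
- vision.camera_info(name): a dict with "vertical_fov" (degrees; the focal length in pixels is half the picture's height over the tangent of half this angle, whatever the lens; pixels are square), "cx", "cy" (the principal point, pixels), "position" and "rotation" of the camera in the world. Camera axes: x right, y down, z forward; pixel columns grow to the right and rows downward; lengths in m; the calibration is good to about 2 mm. A picture is of the moment at which its call begins: read the wrist's pose just before it. camera_info takes no time and is no camera call; for the wrist camera it gives the pose at the moment of the call.
- bot.hand_in(): hands the job in, once; it reports no verdict.
The state is a dict: "time_s": time; "joint_positions": joint angles; "qvel": joint speeds; "tau": joint torques, N m; "position": TCP position; "tcp_rot": TCP orientation; "force": force on the tool from outside, world axes, zero at the start; "moment": the same for the moment, N m; "opening": opening from 0.0 (shut) to 1.0 (fully open).
Only numpy, scipy, OpenCV 4.12 (cv2) and the standard library are available. Lean on these libraries where they do the work, as an engineer would, in place of code of your own. Each camera call takes 0.05 s, during which the arm holds its last target.

## Working session

There is one attempt and no reset: what is moved stays moved. The work goes in short steps, Python scripts to look and compute and a tool call to move; the robot and the scene stay as the last step left them, time stands still between calls to the robot, and variables do not carry over. Pictures are saved under pics/ and viewed, and the job is handed in when it is done.

Besides the shell and the picture viewer there is one more tool, called as name([rows], argument=value, ...), one row to a line, values as JSON. jog_arm: Moves the arm, as the interface text tells. Its arguments: {"type":"object","properties":{"rows":{"type":"array"}},"required":["rows"]}

```bash
mkdir -p pics
cat > h.py <<'E'
from rig import bot, vision
import numpy as np, cv2
def cap(n,f):
    ci=vision.camera_info(n); p,d=vision.capture(n)
    cv2.imwrite(f'pics/{f}.png',cv2.cvtColor(p,cv2.COLOR_RGB2BGR)); np.savez(f'pics/{f}.npz',p=p,d=d,R=np.array(ci['rotation']),t=np.array(ci['position']),c=np.array([ci['cx'],ci['cy'],ci['vertical_fov']]))
    return ci
def load(f): return np.load(f'pics/{f}.npz')
def ray(z,u,v):
    cx,cy,fv=z['c']; f=210/np.tan(np.radians(fv/2))
    return z['R']@np.array([(u-cx)/f,(v-cy)/f,1.0])
def atz(f,u,v,h):
    z=load(f); r=ray(z,u,v); return z['t']+r*(h-z['t'][2])/r[2]
def dep(f,u,v):
    z=load(f); return z['t']+ray(z,u,v)*z['d'][v,u]
def crop(f,x0,y0,x1,y1,s,out):
    im=cv2.imread(f'pics/{f}.png')[y0:y1,x0:x1]; cv2.imwrite(f'pics/{out}.png',cv2.resize(im,None,fx=s,fy=s,interpolation=cv2.INTER_CUBIC))
E
python3 - <<'E'
from h import *
for n in ['scene','top']: print(cap(n,n+'0'))
s=bot.read_state(); print(s)
E
```

```text
{'vertical_fov': 46.95359994784102, 'cx': 278.3522600108692, 'cy': 205.4525709027606, 'position': array([ 1.45956429, -0.05867114,  0.85897678]), 'rotation': array([[ 0.05318765,  0.65853107, -0.75067163],
       [ 0.99844049, -0.02230218,  0.0511782 ],
       [ 0.01696082, -0.752223  , -0.65869028]])}
{'vertical_fov': 45.74715768113261, 'cx': 272.6866598315825, 'cy': 219.2450621594768, 'position': array([ 0.47022936, -0.02943288,  1.30812973]), 'rotation': array([[ 0.02475981, -0.99357753,  0.11041128],
       [-0.99968493, -0.02506367, -0.00136474],
       [ 0.00412329, -0.1103427 , -0.99388505]])}
{'time_s': 0.1, 'joint_positions': array([-8.09297240e+01,  3.02736037e+01,  8.21480968e+01, -1.65028160e-03,
        6.76900754e+01, -1.02276802e+01]), 'qvel': array([ 0.09514255, -0.1645953 , -0.14721845, -0.05280281, -0.0234004 ,
       -0.05575711]), 'tau': array([ 4.95683598e-04, -4.40986204e+01, -1.77150822e+01,  6.33980683e-02,
        5.34007244e-02, -4.80819472e-05]), 'position': array([ 0.20646531, -0.58924156,  0.23267512]), 'tcp_rot': array([[ 9.43809172e-01,  3.30490749e-01, -3.33857811e-04],
       [ 3.30490762e-01, -9.43807269e-01,  1.92226112e-03],
       [ 3.20192088e-04, -1.92458460e-03, -9.99998097e-01]]), 'force': array([ 0.26840006,  0.33295527, -0.22547651]), 'moment': array([ 0.02963512,  0.02156224, -0.00451354]), 'opening': 1.0029652163019074}
```

View pics/top0.png

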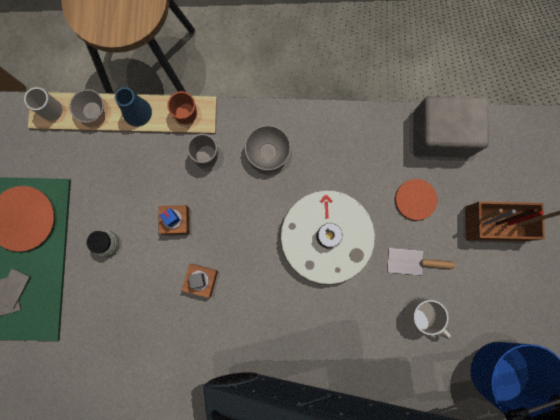

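View pics/scene0.png

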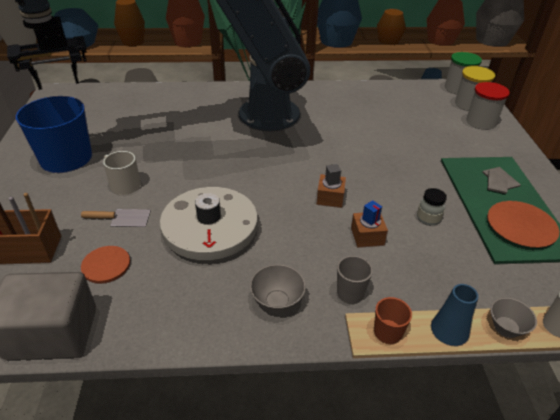

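Run:
```python
from h import *
crop('top0',145,190,225,310,5,'c1')
crop('top0',275,185,380,290,6,'c2')
crop('scene0',340,190,400,250,9,'c3')
```

```text
(no output)
```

View pics/c1.png

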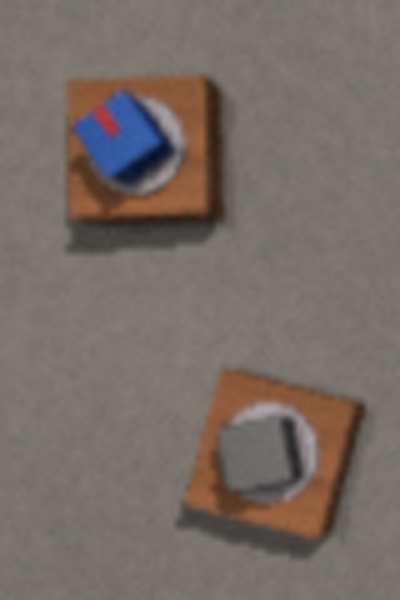

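View pics/c2.png

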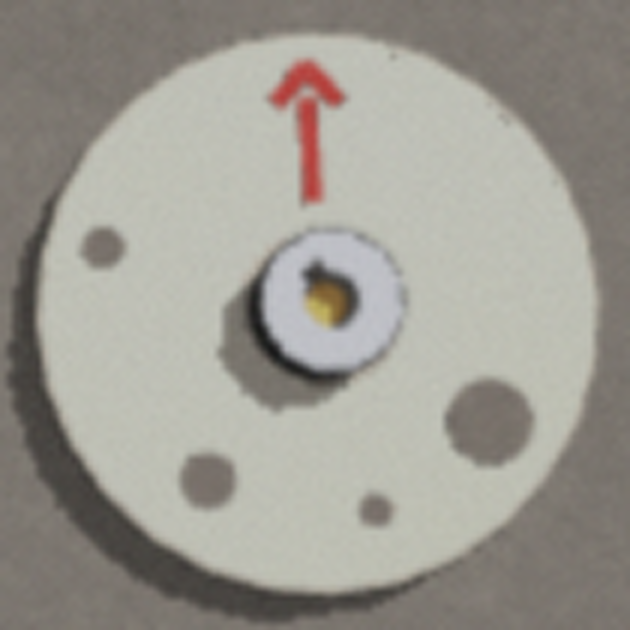

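View pics/c3.png

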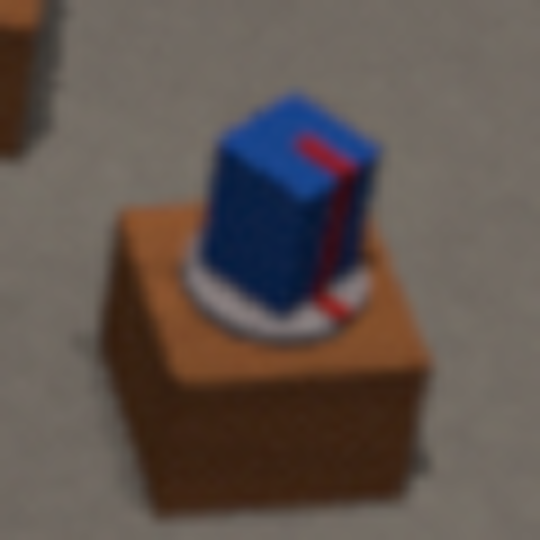

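Run:
```python
from h import *
def P(cx,cy,x0,y0,s,h): return atz('top0',x0+(cx+.5)/s-.5,y0+(cy+.5)/s-.5,h)
for c in [(75,127),(127,91),(168,135),(115,180),(100,112),(113,128)]: print(P(*c,145,190,5,.104).round(4))
print('block');
for c in [(70,78),(207,78),(210,215),(69,217)]: print(P(*c,145,190,5,.052).round(4))
for c in [(270,455-52),(270,500)]: pass
print('hub ctr', P(332,302,275,185,6,.102), 'slot',P(317,268,275,185,6,.102))
for c in [(259,302),(405,302),(332,228),(332,376)]: print(P(*c,275,185,6,.102).round(4))
print('wheel',[P(*c,275,185,6,.05).round(4) for c in [(38,313),(598,313),(320,33),(320,594),(313,200),(307,62)]])
# scene grip top corners
def S(cx,cy,h): return atz('scene0',340+(cx+.5)/9-.5,190+(cy+.5)/9-.5,h)
print('scene'); 
for c in [(297,95),(220,145),(305,197),(382,150)]: print(S(*c,.104).round(4))
z=load('top0');d=z['d']; print(d[215:219,167:171]); print(dep('top0',169,217),dep('top0',319,235))
```

```text
[0.6074 0.2443 0.104 ]
[0.6257 0.2199 0.104 ]
[0.6047 0.1989 0.104 ]
[0.582  0.2236 0.104 ]
[0.6151 0.2325 0.104 ]
[0.6074 0.2258 0.104 ]
block
[0.6384 0.2599 0.052 ]
[0.6402 0.1903 0.052 ]
[0.5703 0.1857 0.052 ]
[0.5675 0.2569 0.052 ]
hub ctr [ 0.56941337 -0.17109763  0.102     ] slot [ 0.58308767 -0.16484567  0.102     ]
[ 0.5687 -0.1415  0.102 ]
[ 0.5702 -0.2007  0.102 ]
[ 0.5996 -0.1707  0.102 ]
[ 0.5394 -0.1715  0.102 ]
wheel [array([ 0.5659, -0.0531,  0.05  ]), array([ 0.5719, -0.2897,  0.05  ]), array([ 0.6887, -0.1707,  0.05  ]), array([ 0.4512, -0.1737,  0.05  ]), array([ 0.6169, -0.1686,  0.05  ]), array([ 0.676 , -0.1653,  0.05  ])]
scene
[0.5873 0.2283 0.104 ]
[0.6068 0.2038 0.104 ]
[0.6281 0.2222 0.104 ]
[0.6103 0.2464 0.104 ]
[[1.2104384 1.2141998 1.2092626 1.2071749]
 [1.2089932 1.2103392 1.2146342 1.2134271]
 [1.2116953 1.2101955 1.2078844 1.2134387]
 [1.2109265 1.2100744 1.2134887 1.216351 ]]
[0.6027766  0.22057611 0.10719516] [ 0.5688455  -0.14491714  0.09830625]
```

jog_arm([
  {"dp": [32,-32,0],"turn": [0,0,-1],"grip": 1},
  {"dp": [64,-63,0],"turn": [0,0,-2],"grip": 1},
  {"dp": [96,-95,0],"turn": [0,0,-3],"grip": 1},
  {"dp": [128,-126,0],"turn": [0,0,-4],"grip": 1},
  {"dp": [160,-158,0],"turn": [0,0,-5],"grip": 1},
  {"dp": [192,-190,0],"turn": [0,0,-6],"grip": 1},
  {"dp": [224,-221,0],"turn": [0,0,-7],"grip": 1},
  {"dp": [256,-253,0],"turn": [0,0,-8],"grip": 1},
  {"dp": [288,-284,0],"turn": [0,0,-9],"grip": 1},
  {"dp": [320,-316,0],"turn": [0,0,-10],"grip": 1},
])

```text
time_s: 1.1
position: [0.4046, -0.1842, 0.2334]
tcp_rot: [[0.872, 0.49, -0.0], [0.49, -0.872, 0.0], [0.0, -0.0, -1.0]]
force: [0.7, -1.7, 0.2]
opening: 0.999
```

Run:
```python
from h import *
print(cap('wrist','w0'))
```

```text
{'vertical_fov': 69.6265187192554, 'cx': 282.0191712047089, 'cy': 208.16329876097177, 'position': array([ 0.46389536, -0.15030568,  0.38432679]), 'rotation': array([[ 0.49002439, -0.84291522, -0.22219367],
       [-0.8717076 , -0.47342768, -0.12645987],
       [ 0.00140232,  0.25565633, -0.96676671]])}
```

View pics/w0.png

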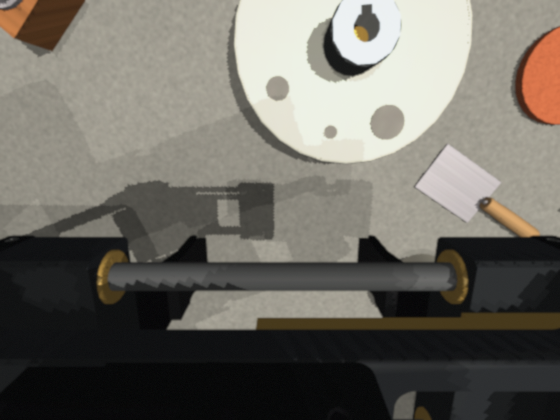

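Run:
```python
from h import *
crop('w0',320,0,410,80,8,'c4')
```

```text
(no output)
```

View pics/c4.png

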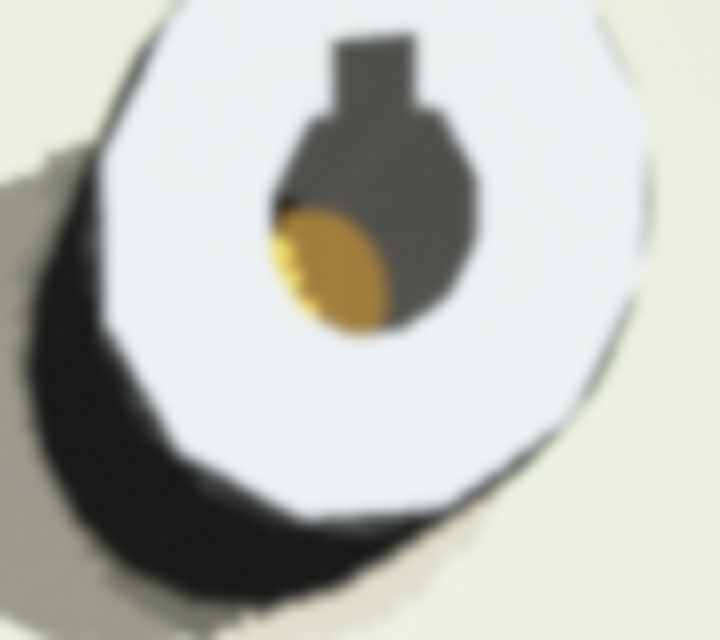

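Run:
```python
from h import *
from scipy.optimize import least_squares
def P(cx,cy): return atz('w0',320+(cx+.5)/8-.5,(cy+.5)/8-.5,.102)[:2]
pts=np.array([P(*c) for c in [(270,205),(290,155),(310,122),(440,108),(470,160),(480,200),(476,240),(450,292),(405,325),(360,337),(318,315),(275,250)]])
r=least_squares(lambda q:np.hypot(*(pts-q[:2]).T)-.011,[.57,-.17]);print(r.x,r.fun.round(4))
rr=least_squares(lambda q:np.hypot(*(pts-q[:2]).T)-q[2],[.57,-.17,.011]);print(rr.x)
out=np.array([P(*c) for c in [(100,160),(103,325),(180,455),(305,520),(440,515),(570,425),(640,285),(648,190)]])
rr=least_squares(lambda q:np.hypot(*(out-q[:2]).T)-q[2],[.57,-.17,.03]);print(rr.x,rr.fun.round(4))
a,b,c,d=[P(*c) for c in [(333,42),(414,36),(335,112),(414,107)]]
print(np.hypot(*(a-b)))
for v in [(a+b)/2-r.x,(a-c),(b-d)]: print(np.degrees(np.arctan2(v[1],v[0])),np.hypot(*v))
```

```text
[ 0.57029418 -0.17182526] [ 0.0001 -0.0002  0.0003  0.0005 -0.0003 -0.0001 -0.0001  0.      0.0001
  0.0005 -0.0001 -0.0002]
[ 0.57030243 -0.17181773  0.01104653]
[ 0.56926598 -0.17199481  0.02909101] [ 0.0001  0.0001 -0.0002 -0.0004  0.0002  0.0003  0.0001 -0.0003]
0.008293650598010105
34.16612381791557 0.016151774740738076
35.02992999218193 0.006380706178146338
33.66674339456606 0.006452103801615195
```

jog_arm([
  {"dp": [35,-30,0],"turn": [0,0,-1],"grip": 1},
  {"dp": [69,-60,0],"turn": [0,0,-3],"grip": 1},
  {"dp": [104,-90,0],"turn": [0,0,-4],"grip": 1},
  {"dp": [139,-120,0],"turn": [0,0,-5],"grip": 1},
  {"dp": [173,-150,0],"turn": [0,0,-6],"grip": 1},
  {"dp": [208,-180,0],"turn": [0,0,-8],"grip": 1},
  {"dp": [242,-210,0],"turn": [0,0,-9],"grip": 1},
  {"dp": [277,-240,0],"turn": [0,0,-10],"grip": 1},
  {"dp": [277,-240,0],"turn": [0,0,-10],"grip": 1},
  {"dp": [277,-240,0],"turn": [0,0,-10],"grip": 1},
])

```text
time_s: 2.15
position: [0.5278, 0.1596, 0.2329]
tcp_rot: [[0.772, 0.635, -0.001], [0.635, -0.772, -0.001], [-0.002, -0.0, -1.0]]
force: [-0.2, -1.6, -0.1]
opening: 0.999
```

Run:
```python
from h import *
cap('wrist','w1')
```

```text
(no output)
```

View pics/w1.png

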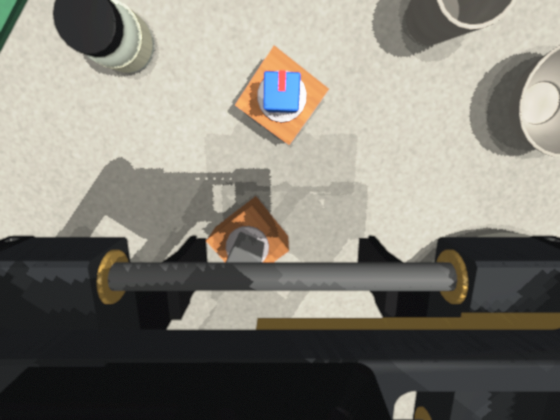

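Run:
```python
from h import *
crop('w1',230,40,335,150,7,'c5')
```

```text
(no output)
```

View pics/c5.png

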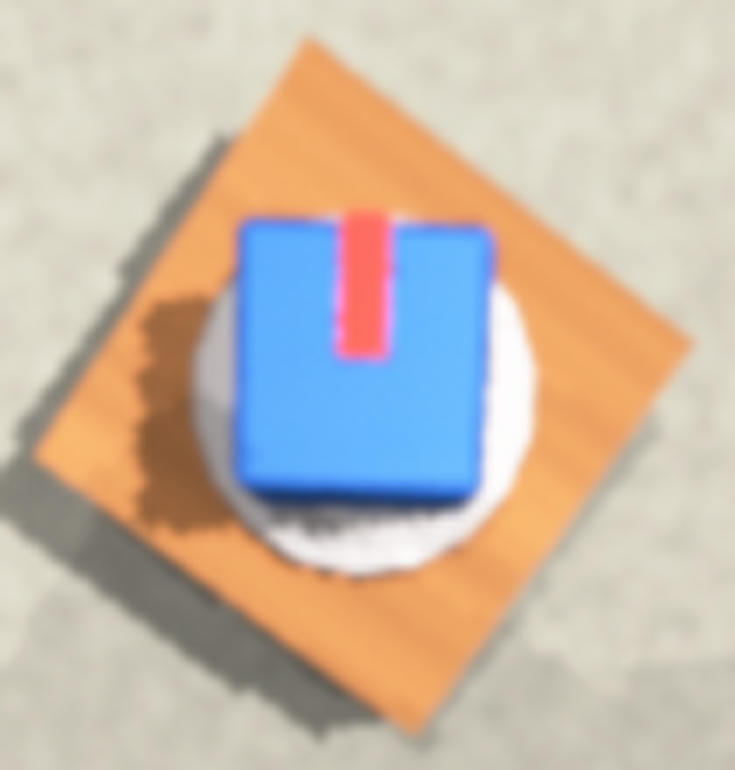

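Run:
```python
from h import *
def P(cx,cy,h): return atz('w1',230+(cx+.5)/7-.5,40+(cy+.5)/7-.5,h)[:2]
a,b,c,d=[P(*c,.104) for c in [(238,218),(495,226),(478,488),(236,482)]]
print((a+b+c+d)/4)
for v in [a-d,b-c,(d-c)@np.array([[0,-1],[1,0]]),(a-b)@np.array([[0,-1],[1,0]])]: print(np.hypot(*v),np.degrees(np.arctan2(v[1],v[0])))
fl=np.array([P(*c,.058) for c in [(193,390),(537,390),(365,578),(255,550),(470,540)]])
from scipy.optimize import least_squares
print(least_squares(lambda q:np.hypot(*(fl-q[:2]).T)-.025,[.6,.22]).x)
B=[P(*c,.052) for c in [(310,35),(694,345),(415,735),(33,455)]];print(np.mean(B,0),[np.hypot(*(B[i]-B[i-1])) for i in range(4)])
s=bot.read_state();print(s['position'],np.degrees(np.arctan2(s['tcp_rot'][1][0],s['tcp_rot'][0][0])))
R=np.array(s['tcp_rot']);g=np.append((a+b+c+d)/4,.073);print(1000*R.T@(g-s['position']))
```

```text
[0.60439484 0.2239756 ]
0.030671182792096456 38.101431606144416
0.03052826873302256 36.34288692632121
0.030472658989779283 38.124590107433214
0.031409829646768674 37.83697612120877
[0.60341826 0.22309543]
[0.60424313 0.22368879] [np.float64(0.07017138495428435), np.float64(0.06962007776953844), np.float64(0.06933264004585776), np.float64(0.07015848823613839)]
[0.52755155 0.15867384 0.2329454 ] 39.33803744276967
[101.12668613  -1.69681564 159.75686604]
```

jog_arm([
  {"dp": [35,-1,0],"turn": [0,0,1.5],"grip": 1},
  {"dp": [70,-1.5,0],"turn": [0,0,1.5],"grip": 1},
  {"dp": [101,-1.5,0],"turn": [0,0,1.5],"grip": 1},
  {"dp": [101,-1.5,20],"turn": [0,0,1.5],"grip": 1},
  {"dp": [101,-1.5,50],"turn": [0,0,1.5],"grip": 1},
  {"dp": [101,-1.5,80],"turn": [0,0,1.5],"grip": 1},
  {"dp": [101,-1.5,110],"turn": [0,0,1.5],"grip": 1},
  {"dp": [101,-1.5,135],"turn": [0,0,1.5],"grip": 1},
  {"dp": [101,-1.5,140],"turn": [0,0,1.5],"grip": 1},
  {"dp": [101,-1.5,140],"turn": [0,0,1.5],"grip": 1},
])

```text
time_s: 3.2
position: [0.6049, 0.2224, 0.0928]
tcp_rot: [[0.791, 0.611, -0.003], [0.611, -0.791, -0.001], [-0.002, -0.001, -1.0]]
force: [0.6, 0.4, 1.1]
opening: 1.002
```

Run:
```python
from h import *
s=bot.read_state();R=np.array(s['tcp_rot']);print(s['position'],s['force'],np.degrees(np.arctan2(R[1,0],R[0,0])))
print(1000*R.T@(np.array([.6043,.2237,.073])-s['position']))
```

```text
[0.6049206  0.22243431 0.09283341] [0.63907925 0.44220702 1.05100731] 37.685373915650445
[ 0.33032904 -1.36043019 19.8340988 ]
```

jog_arm([
  {"dp": [0,-1.4,12],"turn": [0,0,0],"grip": 1},
  {"dp": [0,-1.4,19],"turn": [0,0,0],"grip": 1},
  {"dp": [0,-1.4,19],"turn": [0,0,0],"grip": 1},
  {"dp": [0,-1.4,19],"turn": [0,0,0],"grip": 0.3},
  {"dp": [0,-1.4,19],"turn": [0,0,0],"grip": 0},
  {"dp": [0,-1.4,19],"turn": [0,0,0],"grip": 0},
  {"dp": [0,-1.4,19],"turn": [0,0,0],"grip": 0},
  {"dp": [0,-1.4,19],"turn": [0,0,0],"grip": 0},
  {"dp": [0,-1.4,19],"turn": [0,0,0],"grip": 0},
  {"dp": [0,-1.4,19],"turn": [0,0,0],"grip": 0},
])

```text
time_s: 4.2
position: [0.6047, 0.2252, 0.0746]
tcp_rot: [[0.79, 0.613, 0.0], [0.613, -0.79, 0.0], [0.0, 0.0, -1.0]]
force: [-0.9, -0.1, 0.8]
opening: 0.446
```

Run:
```python
from h import *
s=bot.read_state();R=np.array(s['tcp_rot']);print(s['position'],s['force'],s['moment'],s['opening'],np.degrees(np.arctan2(R[1,0],R[0,0])));print(R.round(4))
```

```text
[0.60467502 0.22522317 0.07459111] [-0.89249342 -0.14935877  0.79991081] [-0.00969602  0.01079153 -0.03792019] 0.4459644946439712 37.79439220966554
[[ 7.902e-01  6.128e-01  1.000e-04]
 [ 6.128e-01 -7.902e-01  0.000e+00]
 [ 1.000e-04  0.000e+00 -1.000e+00]]
```

jog_arm([
  {"dp": [0,0,0],"turn": [0,0,0],"grip": 0},
  {"dp": [0,0,0],"turn": [0,0,0],"grip": 0},
  {"dp": [0,0,0],"turn": [0,0,0],"grip": 0},
  {"dp": [0,0,0],"turn": [0,0,0],"grip": 0},
  {"dp": [0,0,0],"turn": [0,0,0],"grip": 0},
])

```text
time_s: 4.7
position: [0.6048, 0.2251, 0.0746]
tcp_rot: [[0.79, 0.613, 0.0], [0.613, -0.79, -0.0], [0.0, 0.0, -1.0]]
force: [1.4, -0.4, -0.1]
opening: 0.369
```

Run:
```python
from h import *
s=bot.read_state();R=np.array(s['tcp_rot']);print(s['position'],s['force'],s['moment'],s['opening'],np.degrees(np.arctan2(R[1,0],R[0,0])));print(R.round(4))
```

```text
[0.60479752 0.22510425 0.07456083] [ 1.35649611 -0.37066169 -0.08348513] [-0.09595151 -0.1270207  -0.03067398] 0.3688950307928657 37.7957320631228
[[ 7.902e-01  6.128e-01  3.000e-04]
 [ 6.128e-01 -7.902e-01 -1.000e-04]
 [ 2.000e-04  3.000e-04 -1.000e+00]]
```

jog_arm([
  {"dp": [0,0,-5],"turn": [0,0,0],"grip": 0},
  {"dp": [0,0,-15],"turn": [0,0,0],"grip": 0},
  {"dp": [0,0,-30],"turn": [0,0,0],"grip": 0},
  {"dp": [0,0,-50],"turn": [0,0,0],"grip": 0},
  {"dp": [0,0,-70],"turn": [0,0,0],"grip": 0},
  {"dp": [0,0,-90],"turn": [0,0,0],"grip": 0},
  {"dp": [0,0,-110],"turn": [0,0,0],"grip": 0},
  {"dp": [0,0,-125],"turn": [0,0,0],"grip": 0},
  {"dp": [0,0,-130],"turn": [0,0,0],"grip": 0},
  {"dp": [0,0,-130],"turn": [0,0,0],"grip": 0},
])

```text
time_s: 5.7
position: [0.6051, 0.2254, 0.2062]
tcp_rot: [[0.79, 0.613, 0.003], [0.613, -0.79, 0.001], [0.002, 0.001, -1.0]]
force: [0.4, -0.7, -3.7]
opening: 0.368
```

Run:
```python
from h import *
s=bot.read_state();R=np.array(s['tcp_rot']);print(s['position'],s['force'],s['moment'],s['opening'],np.degrees(np.arctan2(R[1,0],R[0,0])));print(R.round(4))
print(1000*R.T@(np.array([.5703,-.1718,s['position'][2]])-s['position']))
cap('scene','s1');cap('top','t1');cap('wrist','w2')
```

```text
[0.60509081 0.22538533 0.20622695] [ 0.36163045 -0.69722204 -3.73380201] [-0.02754354  0.00647887 -0.04215807] 0.3677961379614207 37.80035148354082
[[ 7.901e-01  6.129e-01  2.700e-03]
 [ 6.129e-01 -7.902e-01  6.000e-04]
 [ 2.400e-03  1.200e-03 -1.000e+00]]
[-270.92880923  292.51336485   -0.31284147]
```

View pics/s1.png

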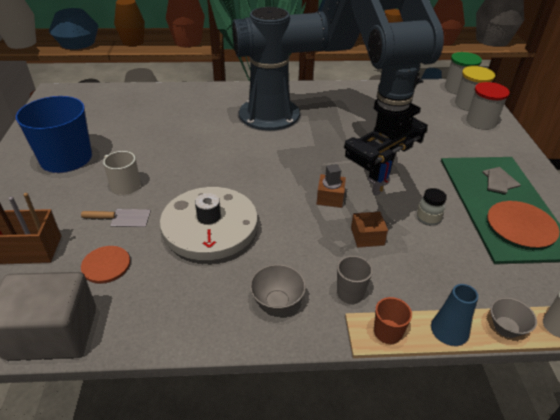

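View pics/w2.png

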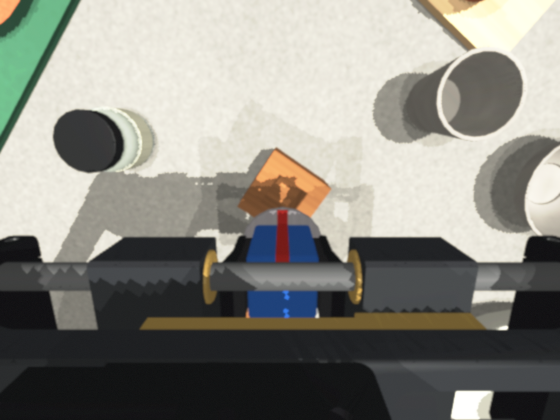

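Run:
```python
from h import *
crop('w2',230,140,340,240,7,'c6')
crop('s1',340,110,430,250,5,'c7')
```

```text
(no output)
```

View pics/c6.png

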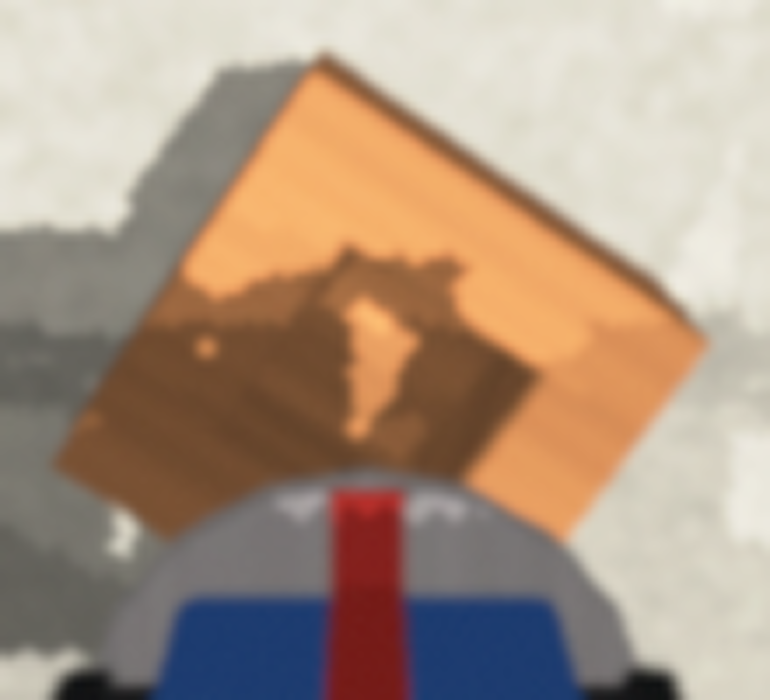

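View pics/c7.png

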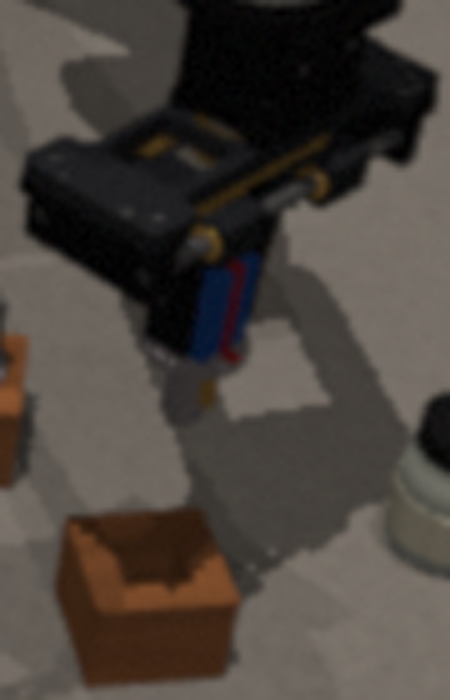

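Run:
```python
from h import *
s=bot.read_state();R=np.array(s['tcp_rot']);p=np.array(s['position'])
def P(cx,cy,h): return 1000*R.T@(atz('w2',230+(cx+.5)/7-.5,140+(cy+.5)/7-.5,h)-p)
zs=p[2]-.0226
print(P(368,489,zs+.006),P(368,471,zs))
for c in [(182,600),(552,600),(330,600),(405,600)]: print(c,P(*c,zs+.052))
z=load('w2');print(z['t'],1000*R.T@(z['t']-p), p)
# sanity: block corners at .052
print([atz('w2',230+x/7,140+y/7,.052).round(4) for x,y in[(322,70),(707,340)]],[atz('w1',230+x/7,40+y/7,.052).round(4) for x,y in[(310,35),(694,345)]])
```

```text
[23.38246945 -0.29155333 16.55676832] [23.35639097 -0.27747839 22.55681652]
(182, 600) [ 28.76714763 -11.66619769 -29.44240637]
(552, 600) [ 28.77329755  10.74088299 -29.46399861]
(330, 600) [ 28.76960734  -2.70433696 -29.45104233]
(405, 600) [ 28.77085394   1.83764104 -29.45541914]
[0.65778825 0.26764563 0.35496126] [  68.45356933   -0.71650805 -151.38727829] [0.60382376 0.22506964 0.20370112]
[array([0.6376, 0.2592, 0.052 ]), array([0.6413, 0.1912, 0.052 ])] [array([0.6371, 0.2599, 0.052 ]), array([0.641 , 0.1903, 0.052 ])]
```

jog_arm([
  {"dp": [-15,11,0],"turn": [0,0,0],"grip": 0},
  {"dp": [-40,30,0],"turn": [0,0,0.5],"grip": 0},
  {"dp": [-70,52.5,0],"turn": [0,0,1],"grip": 0},
  {"dp": [-100,75,0],"turn": [0,0,1.5],"grip": 0},
  {"dp": [-130,97.5,0],"turn": [0,0,2],"grip": 0},
  {"dp": [-160,120,0],"turn": [0,0,2.5],"grip": 0},
  {"dp": [-190,142.5,0],"turn": [0,0,3],"grip": 0},
  {"dp": [-220,165,0],"turn": [0,0,3.5],"grip": 0},
  {"dp": [-250,187.5,0],"turn": [0,0,3.5],"grip": 0},
  {"dp": [-280,210,0],"turn": [0,0,3.5],"grip": 0},
])

```text
time_s: 6.85
position: [0.5104, -0.1141, 0.204]
tcp_rot: [[0.826, 0.563, -0.002], [0.563, -0.826, 0.0], [-0.001, -0.001, -1.0]]
force: [0.1, -0.4, -4.1]
opening: 0.36
```

Run:
```python
from h import *
s=bot.read_state();R=np.array(s['tcp_rot']);print(s['position'],s['force'],s['opening'],np.degrees(np.arctan2(R[1,0],R[0,0])))
print(1000*R.T@(np.array([.479,-.234,s['position'][2]])-s['position']))
```

```text
[ 0.51040971 -0.11413213  0.20397968] [ 0.09304802 -0.3723096  -4.12122106] 0.3603809495184199 34.27526418595943
[-9.34609840e+01  8.13628871e+01  1.68028128e-02]
```

jog_arm([
  {"dp": [-30,26,0],"turn": [0,0,0],"grip": 0},
  {"dp": [-60,52,0],"turn": [0,0,0],"grip": 0},
  {"dp": [-85,74,0],"turn": [0,0,0],"grip": 0},
  {"dp": [-94,81,0],"turn": [0,0,0],"grip": 0},
  {"dp": [-94,81,0],"turn": [0,0,0],"grip": 0},
  {"dp": [-94,81,0],"turn": [0,0,0],"grip": 0},
  {"dp": [-94,81,0],"turn": [0,0,0],"grip": 0},
])

```text
time_s: 7.55
position: [0.4799, -0.2306, 0.2043]
tcp_rot: [[0.825, 0.565, -0.001], [0.565, -0.825, 0.001], [-0.0, -0.002, -1.0]]
force: [0.4, -0.1, -3.4]
opening: 0.365
```

Run:
```python
from h import *
s=bot.read_state();print(s['position'],np.array(s['tcp_rot']).round(4),s['qvel'].round(2))
np.savez('st3',p=s['position'],R=s['tcp_rot'])
cap('wrist','w3')
crop('w3',220,40,340,140,6,'c8');crop('w3',220,170,340,270,6,'c9')
```

```text
[ 0.47987377 -0.23058596  0.20427993] [[ 8.253e-01  5.646e-01 -9.000e-04]
 [ 5.646e-01 -8.253e-01  1.300e-03]
 [-0.000e+00 -1.600e-03 -1.000e+00]] [ 0.5  -0.1  -0.26 -0.14 -0.16 -0.11]
```

View pics/w3.png

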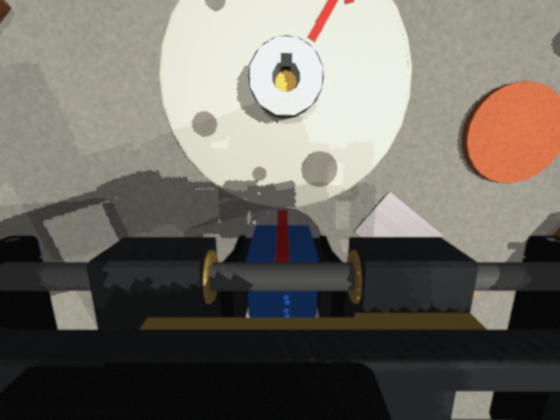

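View pics/c8.png

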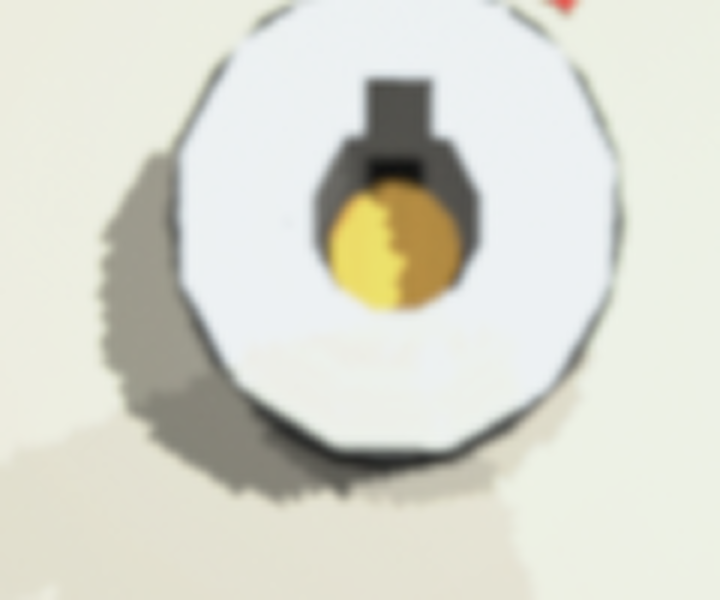

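View pics/c9.png

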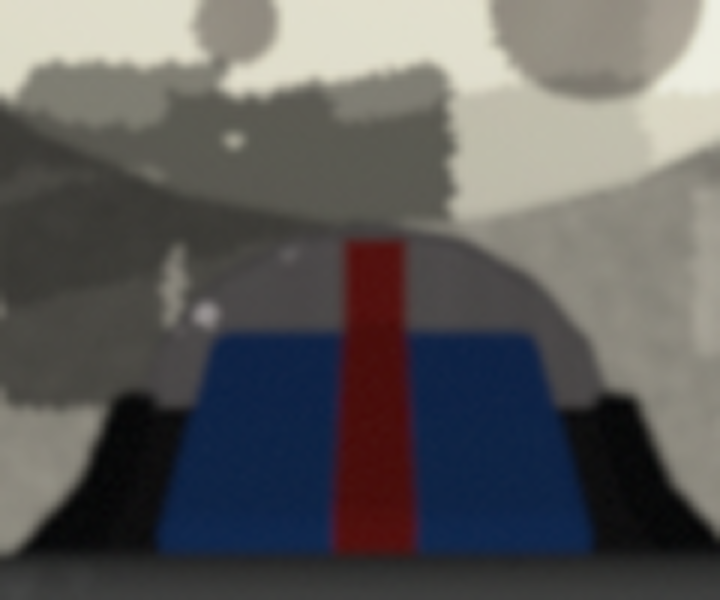

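Run:
```python
from h import *
from scipy.optimize import least_squares
s=np.load('st3.npz');R=s['R'];p=s['p']
def P(cx,cy,h,y0=40): return 1000*R.T@(atz('w3',220+(cx+.5)/6-.5,y0+(cy+.5)/6-.5,h)-p)
pts=np.array([P(*c,.102)[:2] for c in [(315,215),(345,138),(450,138),(480,200),(478,240),(455,285),(405,310),(370,306),(330,280),(316,245)]])
f=lambda q:np.hypot(*(pts-q[:2]).T)-11
r=least_squares(f,[110,0]);print('hub in tool',r.x,r.fun.round(1))
out=np.array([P(*c,.102)[:2] for c in [(180,150),(180,285),(240,385),(335,450),(445,450),(555,385),(612,280),(615,165),(235,50),(565,50)]])
rr=least_squares(lambda q:np.hypot(*(out-q[:2]).T)-q[2],[110,0,30]);print(rr.x,rr.fun.round(1))
a,b,c,d=[P(*c,.102)[:2] for c in [(366,80),(432,80),(368,137),(432,137)]]
for v in [(a+b)/2-r.x,(a+b)/2-rr.x[:2],a-c,b-d]: print('slot deg in tool',np.degrees(np.arctan2(v[1],v[0])),np.hypot(*v))
zs=p[2]-.0226
e=P(376,241,zs+.006,170);print('flange edge',e); l,rt=P(215,335,zs+.006,170),P(535,335,zs+.006,170);print(l,rt,P(346,335,zs+.006,170),P(407,335,zs+.006,170))
print(p+R@np.array([r.x[0],r.x[1],0])/1000)
```

```text
hub in tool [107.71432707   2.62508955] [-0.4  0.6  0.6 -0.  -0.1  0.2  0.3  0.3  0.5 -0. ]
[107.17247318   2.60019136  29.06315056] [ 0.1  0.2 -0.3  0.3 -0.1 -0.  -0.1 -0.2 -0.2  0.3]
slot deg in tool 0.7979689579717507 16.232651870601252
slot deg in tool 0.8572277053573146 16.77480894060579
slot deg in tool -2.168871751828391 6.655781070385813
slot deg in tool -0.49588884653223314 6.651368390463718
flange edge [23.09971734 -0.19629306 16.59967816]
[ 13.6390945  -15.81769002  16.62441413] [13.65632287 15.24510017 16.57575585] [13.64614736 -3.10135364 16.60449463] [13.64943152  2.81999069 16.59521915]
[ 0.5702566  -0.17193266  0.20427279]
```

jog_arm([
  {"dp": [30,1,0],"turn": [0,0,0],"grip": 0},
  {"dp": [65,2,0],"turn": [0,0,0],"grip": 0},
  {"dp": [95,2.8,5],"turn": [0,0,0],"grip": 0},
  {"dp": [109.4,2.8,15],"turn": [0,0,0],"grip": 0},
  {"dp": [109.4,2.8,25],"turn": [0,0,0],"grip": 0},
  {"dp": [109.4,2.8,30],"turn": [0,0,0],"grip": 0},
  {"dp": [109.4,2.8,30],"turn": [0,0,0],"grip": 0},
  {"dp": [109.4,2.8,30],"turn": [0,0,0],"grip": 0},
  {"dp": [109.4,2.8,30],"turn": [0,0,0],"grip": 0},
])

```text
time_s: 8.5
position: [0.5717, -0.1737, 0.175]
tcp_rot: [[0.827, 0.562, 0.0], [0.562, -0.827, -0.0], [0.0, 0.001, -1.0]]
force: [0.0, -0.4, -1.6]
opening: 0.363
```

Run:
```python
from h import *
s0=np.load('st3.npz')
s=bot.read_state();R=np.array(s['tcp_rot']);p=s['position'];print(p,R.round(4),s['force'],s['moment'])
tgt=s0['p']+s0['R']@np.array([.1094,.0028,0])
print(tgt,1000*R.T@(tgt-p), 'tip z',p[2]-.0646)
cap('scene','s2');crop('s2',150,110,290,250,5,'c10');cap('wrist','w4')
```

```text
[ 0.57171632 -0.17368769  0.17499115] [[ 8.268e-01  5.624e-01  5.000e-04]
 [ 5.624e-01 -8.268e-01 -4.000e-04]
 [ 2.000e-04  6.000e-04 -1.000e+00]] [ 0.03587186 -0.37022646 -1.57176102] [ 0.00784889 -0.05939226 -0.00955559]
[ 0.57174661 -0.17112522  0.20427247] [  1.47141088  -2.08415741 -29.28231617] tip z 0.1103911486499042
```

View pics/c10.png

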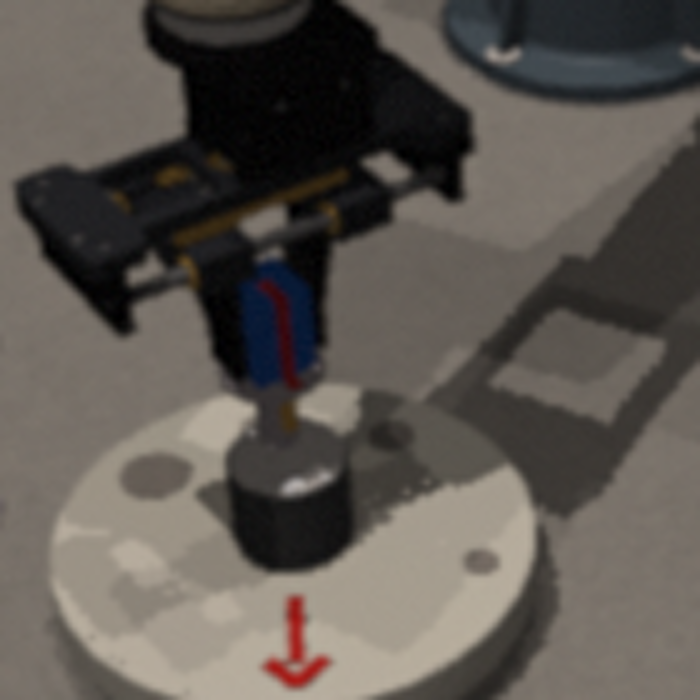

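View pics/w4.png

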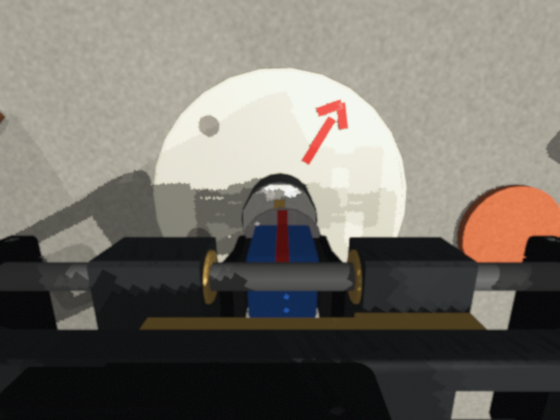

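Run:
```python
from h import *
for i in range(3):
    s=bot.read_state();print(s['position'].round(5),s['qvel'].round(2)[:3],s['force'].round(2)); ci=cap('wrist',f'w5{i}'); R=np.array(s['tcp_rot']);print(1000*R.T@(ci['position']-s['position']))
crop('w50',225,160,335,245,7,'c11')
```

```text
[ 0.57197 -0.17355  0.17512] [ 0.17  0.13 -0.09] [ 0.45  0.17 -2.33]
[  68.35563001   -0.61833082 -150.86151468]
[ 0.572   -0.17342  0.17506] [ 0.28  0.14 -0.04] [-0.29  0.19 -3.43]
[  68.36803585   -0.61631862 -150.88531741]
[ 0.57204 -0.1733   0.17502] [0.21 0.14 0.01] [-0.02 -0.54 -4.04]
[  68.35560033   -0.61907439 -150.86285877]
```

View pics/c11.png

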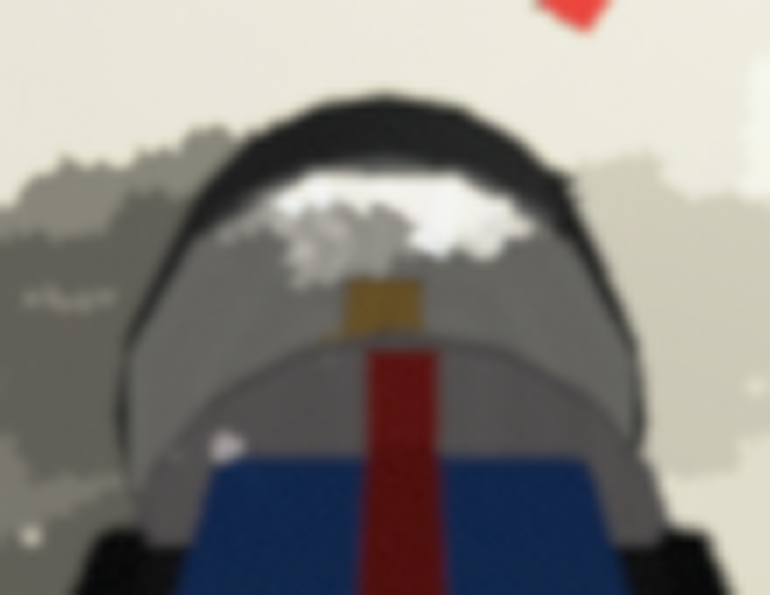

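Run:
```python
from h import *
from scipy.optimize import least_squares
s=bot.read_state();R=np.array(s['tcp_rot']);z=load('w50');p=z['t']-R@np.array([68.36,-.617,-150.87])/1000
print(p,s['position'])
def P(cx,cy,h): return 1000*R.T@(atz('w50',225+(cx+.5)/7-.5,160+(cy+.5)/7-.5,h)-p)
out=np.array([P(*c,.102)[:2] for c in [(133,350),(195,240),(265,190),(330,165),(455,165),(575,235),(635,350)]])
for rad in (29.1,30):
  r=least_squares(lambda q:np.hypot(*(out-q[:2]).T)-rad,[2,0]);print('hub',r.x,r.fun.round(1))
zs=p[2]-.0226
print('flange',P(400,350,zs+.006),'key',P(347,281,zs-.026),P(423,281,zs-.026),'grip',P(213,460,zs+.006),P(588,460,zs+.006))
```

```text
[ 0.57194358 -0.17354549  0.17511584] [ 0.57205561 -0.17319388  0.17493801]
hub [ 0.00640303 -1.98629348] [-0.2 -0.1 -0.2  0.   0.4  0.1 -0.6]
hub [-1.13033737 -1.999025  ] [-0.8 -0.2 -0.1  0.3  0.6  0.1 -1.2]
flange [23.22164819 -0.48287064 16.6073507 ] key [21.52353061 -5.59060929 48.60383611] [21.51979821  1.77261876 48.60810766] grip [ 13.75604384 -16.03849501  16.59521499] [13.73336413 15.15917432 16.61331109]
```

Run:
```python
from h import *
s=bot.read_state();R=np.array(s['tcp_rot']);z=load('w50');p=z['t']-R@np.array([68.36,-.617,-150.87])/1000
def P(cx,cy,h): return 1000*R.T@(atz('w50',225+(cx+.5)/7-.5,160+(cy+.5)/7-.5,h)-p)
print(P(347,279,.102),P(424,279,.102))
```

```text
[15.99106876 -6.20034807 73.11750867] [15.98684371  2.17447963 73.12236707]
```

jog_arm([
  {"dp": [1.0,-1.5,0],"turn": [0,0,0],"grip": 0},
  {"dp": [1.0,-1.5,0],"turn": [0,0,0],"grip": 0},
  {"dp": [1.0,-1.5,0],"turn": [0,0,0],"grip": 0},
  {"dp": [1.0,-1.5,0],"turn": [0,0,0],"grip": 0},
])

```text
time_s: 9.15
position: [0.572, -0.171, 0.1745]
tcp_rot: [[0.826, 0.564, -0.0], [0.564, -0.826, -0.0], [-0.0, -0.0, -1.0]]
force: [-0.2, -0.4, -2.1]
opening: 0.37
```

Run:
```python
from h import *
for i in range(3):
    s=bot.read_state();R=np.array(s['tcp_rot']);print(s['position'].round(5),1000*R.T@(np.array([.5720,-.1712,.175])-s['position']),s['force']);cap('wrist','w6')
```

```text
[ 0.57203 -0.171    0.17453] [-0.13570092  0.14466343 -0.46913367] [-0.22056216 -0.35407468 -2.05213647]
[ 0.57205 -0.17101  0.17454] [-0.14661286  0.12633746 -0.46061565] [ 0.54883972 -0.27165157 -3.09514193]
[ 0.57205 -0.17106  0.17451] [-0.12485393  0.08911092 -0.48689647] [-3.89892027e-01  8.74587619e-04 -2.94569020e+00]
```

jog_arm([
  {"dp": [0,0,4],"turn": [0,0,0],"grip": 0},
  {"dp": [0,0,7],"turn": [0,0,0],"grip": 0},
  {"dp": [0,0,9],"turn": [0,0,0],"grip": 0},
  {"dp": [0,0,11],"turn": [0,0,0],"grip": 0},
  {"dp": [0,0,13],"turn": [0,0,0],"grip": 0},
  {"dp": [0,0,15],"turn": [0,0,0],"grip": 0},
  {"dp": [0,0,17],"turn": [0,0,0],"grip": 0},
  {"dp": [0,0,17],"turn": [0,0,0],"grip": 0},
])

```text
time_s: 10.1
position: [0.5718, -0.171, 0.1572]
tcp_rot: [[0.826, 0.564, -0.001], [0.564, -0.826, 0.0], [-0.0, -0.001, -1.0]]
force: [0.6, -0.6, -3.2]
opening: 0.366
```

Run:
```python
from h import *
for i in range(2):
    s=bot.read_state();R=np.array(s['tcp_rot']);print(s['position'].round(5),R[:,2],s['force'],s['moment']);cap('wrist','w7')
crop('w7',225,160,335,245,7,'c12')
```

```text
[ 0.57182 -0.17097  0.15722] [-5.96802536e-04  2.91077369e-04 -9.99999780e-01] [ 0.61693321 -0.55508078 -3.19190494] [ 0.01042725 -0.00776667  0.02376675]
[ 0.57194 -0.171    0.15739] [-2.91425875e-04  2.01941965e-04 -9.99999937e-01] [ 0.05076564 -0.51484476 -2.1680261 ] [-0.03071764 -0.01306968  0.00817781]
```

View pics/c12.png

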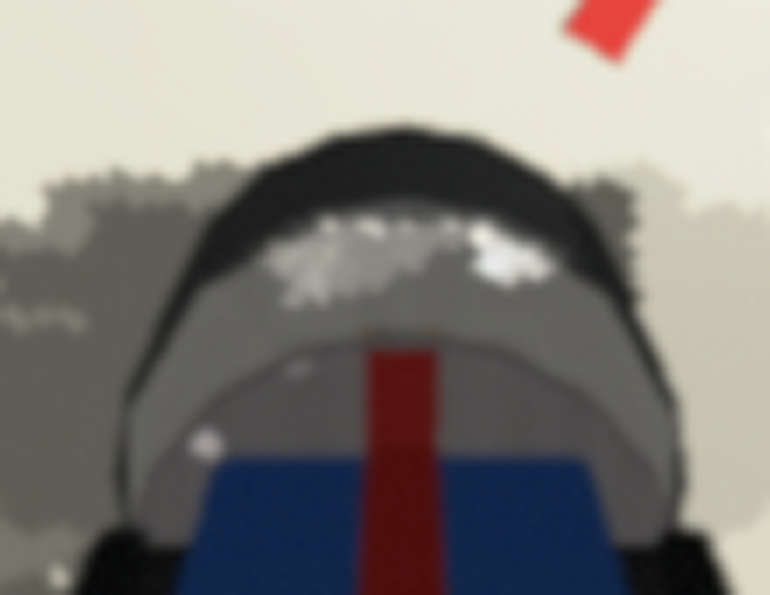

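jog_arm([
  {"dp": [0,0,2],"turn": [0,0,0],"grip": 0},
  {"dp": [0,0,4],"turn": [0,0,0],"grip": 0},
  {"dp": [0,0,6],"turn": [0,0,0],"grip": 0},
  {"dp": [0,0,8],"turn": [0,0,0],"grip": 0},
  {"dp": [0,0,9],"turn": [0,0,0],"grip": 0},
  {"dp": [0,0,10],"turn": [0,0,0],"grip": 0},
  {"dp": [0,0,10],"turn": [0,0,0],"grip": 0},
])

```text
time_s: 10.9
position: [0.572, -0.171, 0.1474]
tcp_rot: [[0.826, 0.564, -0.0], [0.564, -0.826, 0.0], [-0.0, -0.0, -1.0]]
force: [-0.7, 0.8, -3.2]
opening: 0.365
```

Run:
```python
from h import *
s=bot.read_state();R=np.array(s['tcp_rot']);print(s['position'].round(5),R[:,2],s['force'],s['moment'],'shoulder above hub',s['position'][2]-.0226-.102)
```

```text
[ 0.57195 -0.17103  0.1474 ] [-2.29208594e-04  1.33065203e-04 -9.99999965e-01] [-0.72457926  0.79107796 -3.20827106] [-0.03668912  0.01900818 -0.04135981] shoulder above hub 0.022802948527586603
```

jog_arm([
  {"dp": [0,0,2],"turn": [0,0,0],"grip": 0},
  {"dp": [0,0,4],"turn": [0,0,0],"grip": 0},
  {"dp": [0,0,6],"turn": [0,0,0],"grip": 0},
  {"dp": [0,0,8],"turn": [0,0,0],"grip": 0},
  {"dp": [0,0,10],"turn": [0,0,0],"grip": 0},
  {"dp": [0,0,12],"turn": [0,0,0],"grip": 0},
  {"dp": [0,0,14],"turn": [0,0,0],"grip": 0},
  {"dp": [0,0,14],"turn": [0,0,0],"grip": 0},
])

```text
time_s: 11.7
position: [0.5721, -0.1711, 0.1338]
tcp_rot: [[0.826, 0.563, 0.0], [0.563, -0.826, -0.0], [0.0, 0.0, -1.0]]
force: [-1.2, 0.1, 1.8]
opening: 0.369
```

Run:
```python
from h import *
s=bot.read_state();R=np.array(s['tcp_rot']);print(s['position'].round(5),R[:,2],s['force'],s['moment'],'shoulder above hub',s['position'][2]-.0226-.102)
```

```text
[ 0.57206 -0.17109  0.13385] [ 1.46857140e-04 -6.30322507e-05 -9.99999987e-01] [-1.20038996  0.05385869  1.77738566] [0.09376722 0.26127096 0.01743901] shoulder above hub 0.00924608612542055
```

jog_arm([
  {"dp": [0,0,1.5],"turn": [0,0,0],"grip": 0},
  {"dp": [0,0,3],"turn": [0,0,0],"grip": 0},
  {"dp": [0,0,4.5],"turn": [0,0,0],"grip": 0},
  {"dp": [0,0,6],"turn": [0,0,0],"grip": 0},
  {"dp": [0,0,7],"turn": [0,0,0],"grip": 0},
  {"dp": [0,0,8],"turn": [0,0,0],"grip": 0},
  {"dp": [0,0,9],"turn": [0,0,0],"grip": 0},
  {"dp": [0,0,9.5],"turn": [0,0,0],"grip": 0},
  {"dp": [0,0,9.5],"turn": [0,0,0],"grip": 0},
])

```text
time_s: 12.6
position: [0.5721, -0.1711, 0.1246]
tcp_rot: [[0.826, 0.564, 0.0], [0.564, -0.826, -0.0], [0.0, 0.0, -1.0]]
force: [-2.4, 1.6, 7.2]
opening: 0.363
```

Run:
```python
from h import *
for i in range(3):
    s=bot.read_state();R=np.array(s['tcp_rot']);print(s['position'].round(5),R[:,2].round(4),s['force'],s['moment'],s['opening'],'shoulder above hub',s['position'][2]-.0226-.102);cap('wrist','w8')
crop('w8',225,160,335,245,7,'c13')
cap('scene','s3');crop('s3',150,110,290,250,5,'c14')
```

```text
[ 0.57209 -0.17108  0.12455] [ 2.e-04 -1.e-04 -1.e+00] [-2.37796209  1.63799226  7.16062173] [ 0.23531038  0.41897479 -0.01933568] 0.36266273644453995 shoulder above hub -4.9089235886298765e-05
[ 0.57207 -0.17107  0.12453] [ 2.e-04 -1.e-04 -1.e+00] [-1.55839088  1.06645793  7.20872826] [ 0.26753083  0.44315109 -0.02865901] 0.36399995372642346 shoulder above hub -7.073940130077061e-05
[ 0.57207 -0.17108  0.12453] [ 2.e-04 -1.e-04 -1.e+00] [-2.43174517  1.33453875  6.8825061 ] [ 0.26165673  0.49366347 -0.04224545] 0.3683001885163091 shoulder above hub -6.639392962486113e-05
```

View pics/c13.png

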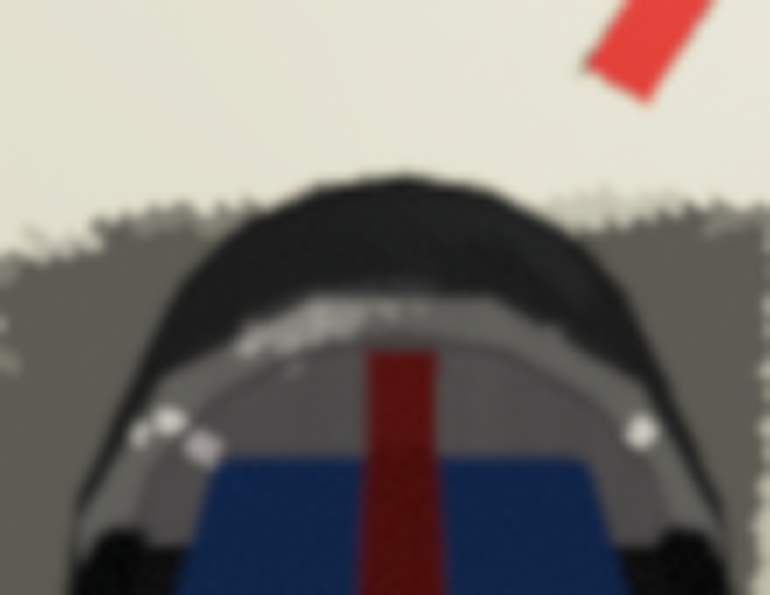

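View pics/c14.png

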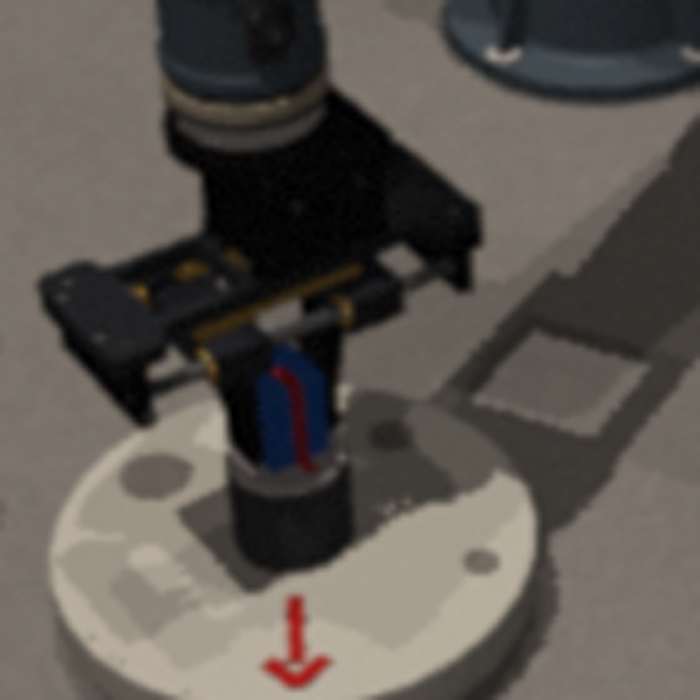

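jog_arm([
  {"dp": [0,0,0.5],"turn": [0,0,0],"grip": 0},
  {"dp": [0,0,1],"turn": [0,0,0],"grip": 0},
  {"dp": [0,0,1],"turn": [0,0,0],"grip": 0},
  {"dp": [0,0,1],"turn": [0,0,0],"grip": 0},
])

```text
time_s: 13.2
position: [0.5721, -0.171, 0.1245]
tcp_rot: [[0.826, 0.564, 0.0], [0.564, -0.826, -0.0], [0.0, 0.0, -1.0]]
force: [-3.3, 1.3, 11.6]
opening: 0.366
```

Run:
```python
from h import *
for i in range(3):
    s=bot.read_state();R=np.array(s['tcp_rot']);print(s['position'].round(5),R[:,2].round(4),s['force'].round(1),s['moment'].round(2),s['opening']);cap('wrist','w9')
crop('w9',225,160,335,245,7,'c15')
```

```text
[ 0.57207 -0.17104  0.12451] [ 5.e-04 -3.e-04 -1.e+00] [-3.3  1.3 11.6] [0.34 0.68 0.01] 0.3657127924786622
[ 0.57207 -0.17107  0.12451] [ 5.e-04 -3.e-04 -1.e+00] [-4.   1.6 11.9] [0.41 0.68 0.06] 0.36644696954696904
[ 0.57208 -0.17107  0.12451] [ 5.e-04 -3.e-04 -1.e+00] [-3.4  0.4 11.7] [0.33 0.71 0.03] 0.3629331457579053
```

View pics/c15.png

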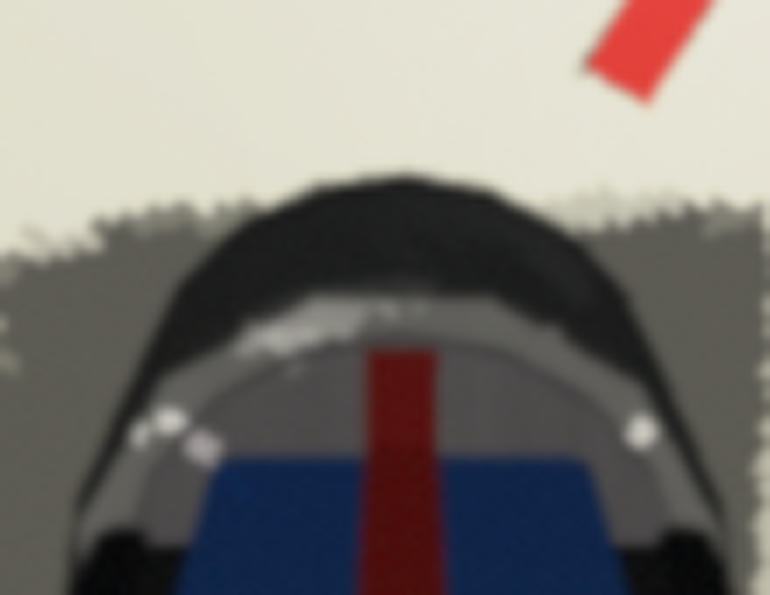

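Run:
```python
from h import *
print(bot.hand_in()); s=bot.read_state(); print(s['position'],s['force'],s['opening'])
```

```text
the job is handed in; nothing more can be done
None
the job is handed in; nothing more can be done
```

The striped spindle is in the hub, fully home, and still gripped and pressed down, and I've handed the job in at about 13 s of the 48 s. I lifted it out of its block, set it in the bore with the key lined up on the slot from the wrist camera, and the key went in without any searching turn.

**Last checks before hand-in:**
- **Height:** the flange underside worked out at the hub's face, to within about 0.1 mm.
- **Seating:** the tool did not move under an extra 1 mm of commanded push, while the upward force rose from about 7 to about 12 N. So it is on a hard stop, with the spring compressed.
- **Grip:** the fingers are open 32 mm, which matches the grip, and the pictures show no slipping in the jaws. The tool's tilt is under 0.001 rad.

**Small disagreements and gaps:**
- **Slot angle:** the first top-camera estimate was about 25°. The wrist camera gave about 34°, and I used that.
- **Centring:** the camera estimates of the spindle and hub centres differed from each other by up to about 1 mm.
- **Ejector:** I could not read its travel directly, so I inferred it from height and force.
- **Other items:** I felt no unexpected contact on the way and kept well clear, but I did not re-measure whether the grey spindle and the rest had moved. Nothing looked disturbed in the last pictures, which do not cover the whole table.

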